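Feed a slide carrier under the scanning axis

ROBOT

A 6-joint arm with a two-finger parallel gripper is mounted at the origin on the work surface. World frame = base frame: x ahead of the robot, y to its left, z up, the work surface at z = 0. Lengths are in m, angles in rad, forces in N, time in s.
With the tool pointing down it reaches from about 0.325 to 0.9 m from the base axis. Payload 6.1 kg.
Tool frame: the origin (TCP) lies at the very end of the fingers, on their centre line; the grasp point (between the pads) lies 19 mm behind it; z points along the fingers, x is the direction in which the jaws open and shut, and the axes are right-handed (so a half turn about z gives the same grasp; the last joint's range is limited). The gripper opens to 85 mm and grips with 20 to 120 N. Pads are 22 mm wide; open, the fingers measure 114 mm over their backs; the gripper's body (76 mm by 85 mm) begins 54 mm behind the grasp point. The pads swing forward as they close: fully open they stand 13 mm farther back than shut.
Start: joints at [1.1, 0.22, 1.526, -0, 1.395, -0.126], TCP at [0.211, 0.588, 0.231] pointing down, gripper open.
Joint ranges: [-2.98, 2.98], [-0.91, 2.08], [0.09, 2.57], [-1.24, 4.39], [0.2, 2.65], [-2.68, 2.68]. Speed limits (rad/s): [2.57, 2.57, 3.01, 3.14, 3.14, 3.14].

INTERFACE

Orientations are given as a unit quaternion [x, y, z, w].
In Python, from plant import status, eyes, r gives the robot as it stands.
- The arm moves only by the tool step_arm, never from a script. Its argument "plan" is text: rows parted by semicolons, each of 5 numbers parted by spaces: the shift along the tool's x, y, z in mm, then the turn about the tool's z in units of 5 degrees (1.0 is 5 degrees), then the finger opening in mm, from 0 to 85.4. In form: dx dy dz twist fingers; .... A call has 1 to 20 rows; each row is the pose to reach, as a shift and turn from the pose commanded when the call began, along the tool's axes at that moment; what a row does not reach only later rows make up. A row lasts 1/8 s, in which the tool goes at most 62.5 mm and 10.7 degrees, less where a joint would pass 70% of its speed; a pose out of reach is approached as far as the arm can. A call with a gripper value outside its range is refused whole. The fingers move at their own pace and stop on an object; "force" is the grip in N (left out, the last holds). Time passes only in rows, so rows that repeat a pose let the fingers close. It gives the time, the measured TCP pose, the force and the opening at its end, in the units of the state.
- status.observe(): the state, without advancing time (a new reading comes with each control period).
- eyes.capture(name): name is "scene" or "top" or "wrist"; returns a dict with "image" (384x512x3 uint8, red, green, blue), "vfov" (degrees; the focal length in pixels is half the picture's height over the tangent of half this angle, whatever the lens; pixels are square), "cx", "cy" (the principal point, pixels), "T" (4x4, takes a point from camera to world coordinates). Camera axes: x right, y down, z forward; pixel columns grow to the right and rows downward; lengths in m; the calibration is good to about 2 mm. The wrist camera is an equidistant fisheye: a pixel r from the principal point sees the ray r / f radians off the axis. A picture is of the moment at which its call begins. There is no depth.
- r.sign_off(): hands the job in, once; it reports no verdict.
The state is a dict: "time": time; "joint_pos": joint angles; "joint_vel": joint speeds; "joint_torque": joint torques, N m; "tcp_pos": TCP position; "orientation": TCP orientation; "ft_force": force on the tool from outside, world axes, zero at the start; "ft_torque": the same for the moment, N m; "grip_width": finger opening in m.
Only numpy, scipy, OpenCV 4.12 (cv2) and the standard library are available. Lean on these libraries where they do the work, as an engineer would, in place of code of your own. Each camera call takes 0.05 s, during which the arm holds its last target.

TASK

Put the long, narrow slide carrier into the open end of the guide lane, feed it under the beam, then take it again on the other side of the beam and draw it on until it rests against the stop with the stop's sprung plunger pushed in. Bring it up to the stop slowly and gently, let go of it there, and leave everything else on the table where it stands.

Things in the scene. Friction and masses are not known exactly. Their poses are not given: they have to be found in the camera images.
- carrier: the long slide carrier: aluminium plate 190 mm long (its own x), 60 wide (y), 10 thick, with a black upright rib 14 mm thick along its whole length in the middle, rising to 55 mm above the underside; 260 to 440 g. Origin at the centre of its underside, z up. Same both ways round. Starts flat on the table, rib up, on the robot's side of the dock, to the left or the right
- dock: fixed dock; place and heading vary. Origin on the table, in the middle of the lane under the middle of the beam. y runs along the lane from its open loading end (y = -250 mm) to the stop end (+275 mm); x runs along the beam, away from the robot. The lane's deck is 10 mm above the table, its walls 64 mm apart from y = -30 mm on
- load (a point): middle of the loading half of the lane, on the deck (dock y = -140 mm), axes as the dock. This half is open above: side walls 12 mm above the deck, 70 mm apart from dock y = -245 to -65 mm, then narrowing to 64 mm apart at y = -30 mm
- beam (a point): middle of the beam's underside. The aluminium beam crosses over the lane from dock y = -30 to +30 mm (end cap 32), x = -82 to +200 mm, underside 75 mm (cap 73) and top 127 mm above the table: the carrier fits under, fingers cannot follow. Its black pedestal stands at dock x = 110 to 220 mm
- far_lane (a point): on the deck beyond the beam (dock y = +130 mm). From dock y = -18 to +275 mm two lips reach over the plate's edges, underside 13 mm above the deck, tops 29 mm above the table, 48 mm apart: the carrier can only slide in. The dark stop block is clamped across the lane, its face somewhere from dock y = +228 to +252 mm (not measured: feel or see it)
- plunger (a joint): travel of the brass plunger (10 mm across, 44 mm above the table) in the face of the stop block, pushed in by the end of the carrier's rib: 0 m = out, 6 mm proud of the face; 0.006 m = flush, carrier against the block. Its soft spring (0.24 to 0.5 N) is barely felt and does not push the carrier back; the block is rigid
- short_carrier: a second carrier of the same look but shorter and wider, 120 x 84 mm plate with the same rib; a bystander, does not fit the lane; origin at the centre of its underside
- well_plate: clear multi-well plate 127 x 85 x 14 mm, bystander
- bottle: amber bottle, 60 mm across, 100 mm tall, bystander, origin at the centre of its foot
- jar: white jar with grey lid, 60 mm across, 70 mm tall, bystander, origin at the centre of its foot
- beaker: clear beaker, 70 mm across, 90 mm tall, bystander, origin at the centre of its foot
- driver: screwdriver lying on the table, bystander

How it is judged:
On the way, in this order (a step that is already met when the one before it is completed fails the run):
1. the carrier lies in the lane, part way under the beam, and has been let go (x of carrier in the frame of dock between -0.004 and 0.004 m and height (world z) of carrier below 0.014 m and angle between carrier's own z axis and vertical below 0.06 rad and angle between the x axis of carrier and the y axis of dock, either way round below 0.07 rad and y of carrier in the frame of dock between -0.115 and 0.1 m and contact force between the fingers and carrier below 0.1 N), for 0.2 s.
2. the plunger is pushed in (x of carrier in the frame of dock between -0.004 and 0.004 m and height (world z) of carrier below 0.014 m and angle between carrier's own z axis and vertical below 0.06 rad and angle between the x axis of carrier and the y axis of dock, either way round below 0.07 rad and value of joint plunger above 0.003 m), for 0.2 s.
At the end, for the whole second after the job is handed in: The long carrier lies flat in the lane beyond the beam (within 4 mm of its middle line, 4 degrees), at rest and let go, and holds the plunger at least 3 mm in, that is within 3 mm of the stop block (all of step 2 and y of carrier in the frame of dock above 0.12 m and linear speed of carrier below 0.01 m/s and contact force between the fingers and carrier below 0.1 N); the robot touches nothing.
It fails at once if the carrier is run into the stop fast (plunger struck at over 150 mm/s) (velocity of joint plunger above 0.15 m/s).
It fails at once if another loose thing on the table is moved more than 25 mm (distance of any of short_carrier, well_plate, bottle, jar, beaker, driver from where it was at the start of the episode above 0.025 m).
It also fails if it takes over 72 s, if anything falls off the work surface, if the arm or the gripper's body presses on something with over 40 N, if the wrist force passes 120 N, or if a joint passes its speed limit or range.

## Working session

There is one attempt and no reset: what is moved stays moved. The work goes in short steps, Python scripts to look and compute and a tool call to move; the robot and the scene stay as the last step left them, time stands still between calls to the robot, and variables do not carry over. Pictures are saved under pics/ and viewed, and the job is handed in when it is done.

Besides the shell and the picture viewer there is one more tool, called after ">>>" by a JSON object that holds its "name" and its "arguments", one argument or row to a line. step_arm: Moves the arm, as the interface text tells. Its arguments: {"type":"object","properties":{"plan":{"type":"string"},"force":{"type":"number"}},"required":["plan"]}

```bash
ls; mkdir -p pics; python3 - <<'E'
from plant import status, eyes, r
import cv2
s=status.observe(); print({k:(v if not hasattr(v,'tolist') else v.tolist()) for k,v in s.items()})
for n in ['scene','top','wrist']:
    c=eyes.capture(n); cv2.imwrite(f'pics/{n}0.png',c['image'][:,:,::-1]); print(n,c['vfov'],c['cx'],c['cy'],c['T'])
E
```

```text
pics
{'time': 0.0, 'joint_pos': [1.0998990494040028, 0.22121966548898808, 1.5276129747574476, -3.4013995321673646e-05, 1.3946761603168307, -0.12610152144680142], 'joint_vel': [0.0013543449673892828, -0.000718944007836813, 0.0006736458464843712, -0.00010715495563208148, 0.0006214410693440376, 0.002526530007347529], 'joint_torque': [0.0006324248533928767, -49.69228506088257, -38.93821477890015, -0.0002696533283597091, 0.011567156470846385, -5.983199343972956e-05], 'tcp_pos': [0.21099423423778876, 0.5876723531259972, 0.23020224428507313], 'orientation': [0.8179234663230548, 0.5753262422776236, -0.0008389009248732996, 0.00046306589805445955], 'ft_force': [0.6041927354088196, 0.3414167076954278, 0.6892192673135812], 'ft_torque': [0.00035892033525322236, -0.0037248542956295917, -0.08307003184265044], 'grip_width': 0.08569851432272686}
scene 49.258960065633374 256.4181386343758 193.52979391251108 [[ 0.43378823  0.77086457 -0.46647142  1.17263741]
 [ 0.90086589 -0.36165295  0.24009953 -0.34514275]
 [ 0.01638346 -0.52438054 -0.8513264   1.29907646]
 [ 0.          0.          0.          1.        ]]
top 48.3602328726486 260.1770987601804 181.93313299033176 [[ 0.02915047 -0.98489491  0.17068178  0.3152145 ]
 [-0.9995251  -0.03042777 -0.00487178 -0.01979445]
 [ 0.00999166 -0.17045871 -0.98531416  1.20234775]
 [ 0.          0.          0.          1.        ]]
wrist 65.70646984690485 259.055206540731 192.76137045777872 [[ 0.33768271  0.89004422  0.30625427  0.13243898]
 [ 0.94125943 -0.31895188 -0.11090705  0.61700894]
 [-0.0010318   0.32571612 -0.94546705  0.37336729]
 [ 0.          0.          0.          1.        ]]
```

View pics/scene0.png

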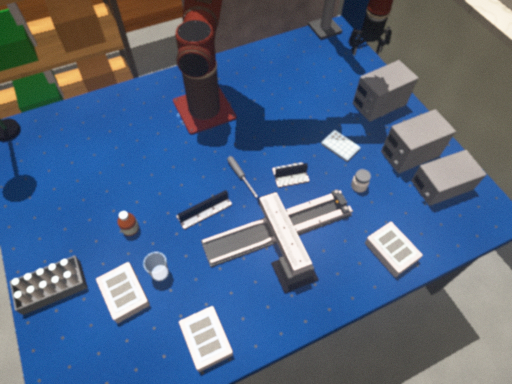

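View pics/top0.png

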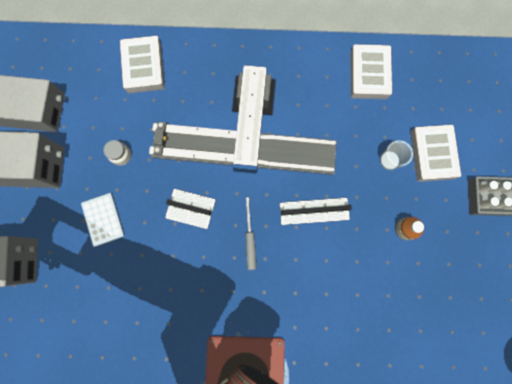

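View pics/wrist0.png

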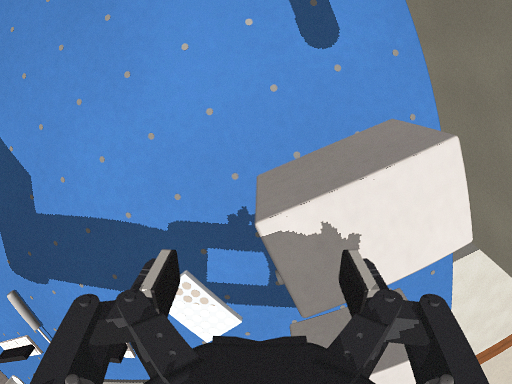

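The top view shows the long carrier around px (315,210), the short one around (190,208), and the lane from its open end (335,155) to the stop (158,138). The beam is around (250,115). I'll zoom in for accurate corners.

```bash
cat > h.py <<'E'
import numpy as np, cv2
from plant import status, eyes, r
def ray(c,u,v):
    f=c['image'].shape[0]/2/np.tan(np.radians(c['vfov'])/2)
    x,y=u-c['cx'],v-c['cy']
    if c.get('fish'):
        rr=np.hypot(x,y); th=rr/f; d=np.array([x/rr*np.sin(th),y/rr*np.sin(th),np.cos(th)])
    else: d=np.array([x/f,y/f,1.])
    T=np.array(c['T']); return T[:3,3],T[:3,:3]@d
def pt(c,u,v,z):
    o,d=ray(c,u,v); return (o+d*(z-o[2])/d[2])
def proj(c,P):
    T=np.array(c['T']); f=c['image'].shape[0]/2/np.tan(np.radians(c['vfov'])/2)
    p=T[:3,:3].T@(np.array(P)-T[:3,3])
    if c.get('fish'):
        rr=np.hypot(p[0],p[1]); th=np.arctan2(rr,p[2]); return np.array([c['cx']+f*th*p[0]/rr,c['cy']+f*th*p[1]/rr])
    return np.array([c['cx']+f*p[0]/p[2],c['cy']+f*p[1]/p[2]])
def cap(n):
    c=eyes.capture(n); c['fish']=(n=='wrist'); return c
def crop(c,name,x0,y0,x1,y1,k):
    im=np.ascontiguousarray(c['image'][y0:y1,x0:x1,::-1]); im=cv2.resize(im,None,fx=k,fy=k,interpolation=cv2.INTER_CUBIC)
    for u in range((x0+9)//10*10,x1,10):
        cv2.line(im,(int((u-x0)*k),0),(int((u-x0)*k),6 if u%50 else 14),(0,255,255),1)
        if u%50==0: cv2.putText(im,str(u),(int((u-x0)*k),25),0,.4,(0,255,255),1)
    for v in range((y0+9)//10*10,y1,10):
        cv2.line(im,(0,int((v-y0)*k)),(6 if v%50 else 14,int((v-y0)*k)),(0,255,255),1)
        if v%50==0: cv2.putText(im,str(v),(16,int((v-y0)*k)),0,.4,(0,255,255),1)
    cv2.imwrite('pics/'+name,im)
E
python3 - <<'E'
from h import *
c=cap('top')
crop(c,'t1.png',140,60,270,180,6); crop(c,'t2.png',230,120,360,240,6)
np.save('top0.npy',c,allow_pickle=True)
E
```

```text
(no output)
```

View pics/t1.png

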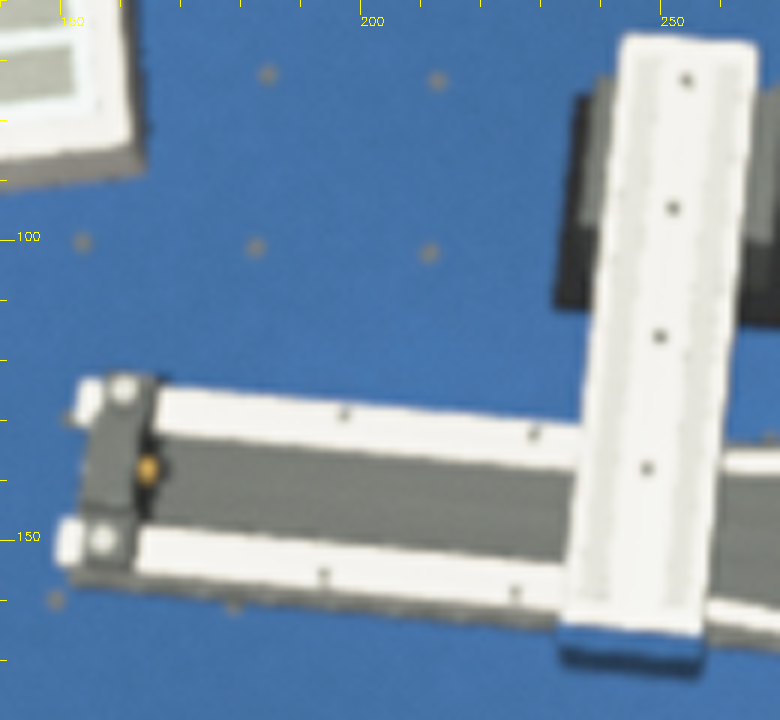

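View pics/t2.png

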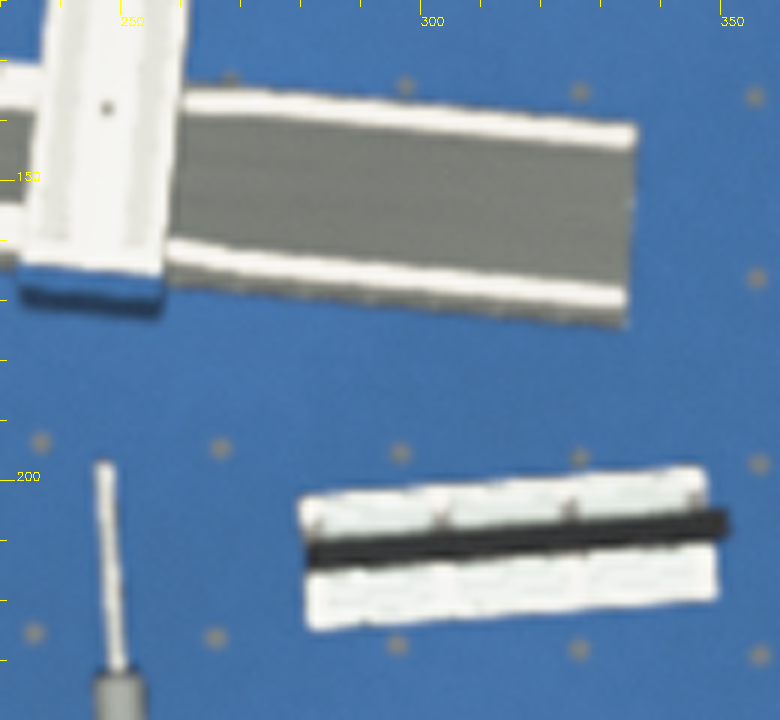

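```bash
python3 - <<'E'
from h import *
c=np.load('top0.npy',allow_pickle=True).item()
def P(off,x,y,z): return pt(c,off[0]+(x+.5)/6-.5,off[1]+(y+.5)/6-.5,z)
A=(230,120);B=(140,60)
pl=[P(A,x,y,.01) for x,y in [(300,497),(705,466),(717,598),(308,630)]]
rb=[P(A,x,y,.055) for x,y in [(307,543),(730,508),(730,538),(308,571)]]
for n,q in (('plate',pl),('rib',rb)):
    q=np.array(q); print(n,q.round(4).tolist(),'c',q.mean(0).round(4),'L',np.linalg.norm(q[0]-q[1]),np.linalg.norm(q[3]-q[2]),'W',np.linalg.norm(q[0]-q[3]),np.linalg.norm(q[1]-q[2]))
    d=(q[0]+q[3]-q[1]-q[2]); print('heading deg',np.degrees(np.arctan2(d[1],d[0])))
pts={'farwall out end':(A,636,124,.022),'farwall in end':(A,634,148,.022),'nearwall in end':(A,627,287,.022),'nearwall out end':(A,624,306,.022),
'farwall out 0':(A,190,88,.022),'nearwall in 0':(A,300,262,.022),'nearwall in1':(A,600,285,.022),'nearout':(A,300,279,.022),
'lip far out L':(B,160,387,.029),'lip far out R':(B,578,424,.029),'lip far in L':(B,157,430,.029),'lip far in R':(B,572,468,.029),
'lip near in L':(B,142,521,.029),'lip near in R':(B,565,563,.029),'lip near out L':(B,60,563,.029),'near out R':(B,560,612,.029),
'lip end far L':(B,78,378,.029),'lip end near L':(B,62,518,.029),
'beam TL':(B,623,34,.127),'beam TR':(B,757,44,.127),'beam BL':(B,562,625,.127),'beam BR':(B,702,634,.127),'plunger':(B,147,468,.044),'stopface top':(B,135,460,.05)}
for k,(o,x,y,z) in pts.items(): print(k,P(o,x,y,z).round(4))
E
```

```text
plate [[0.4651, -0.0819, 0.01], [0.4855, -0.2718, 0.01], [0.4237, -0.277, 0.01], [0.4031, -0.0869, 0.01]] c [ 0.4444 -0.1794  0.01  ] L 0.19102396159251822 0.19124652117673024 W 0.06217756744820061 0.06207980924320962
heading deg 96.15559896775244
rib [[0.4388, -0.0831, 0.055], [0.4603, -0.2735, 0.055], [0.4468, -0.2734, 0.055], [0.4262, -0.0838, 0.055]] c [ 0.443  -0.1784  0.055 ] L 0.19157349953066583 0.1906573382582345 W 0.012594814161798818 0.01358306800377614
heading deg 96.33471788612177
farwall out end [ 0.647  -0.2373  0.022 ]
farwall in end [ 0.6352 -0.2363  0.022 ]
nearwall in end [ 0.5677 -0.233   0.022 ]
nearwall out end [ 0.5585 -0.2315  0.022 ]
farwall out 0 [ 0.658  -0.0247  0.022 ]
nearwall in 0 [ 0.5749 -0.0789  0.022 ]
nearwall in1 [ 0.5683 -0.2202  0.022 ]
nearout [ 0.5667 -0.079   0.022 ]
lip far out L [0.6772 0.2464 0.029 ]
lip far out R [0.6654 0.0477 0.029 ]
lip far in L [0.656  0.2464 0.029 ]
lip far in R [0.6438 0.0497 0.029 ]
lip near in L [0.6116 0.2505 0.029 ]
lip near in R [0.5976 0.0512 0.029 ]
lip near out L [0.5902 0.2874 0.029 ]
near out R [0.574  0.0526 0.029 ]
lip end far L [0.6804 0.2855 0.029 ]
lip end near L [0.6118 0.288  0.029 ]
beam TL [0.817 0.029 0.127]
beam TR [ 0.8143 -0.0309  0.127 ]
beam BL [0.5468 0.0454 0.127 ]
beam BR [ 0.5447 -0.0146  0.127 ]
plunger [0.6332 0.2464 0.044 ]
stopface top [0.6352 0.2508 0.05  ]
```

```bash
cat >> h.py <<'E'
from scipy.spatial.transform import Rotation as R
def go(p,yaw=None,s=None):
    "row (dx dy dz mm, twist units) from the present pose to world p with tool-x heading yaw deg"
    s=s or status.observe(); M=R.from_quat(s['orientation']).as_matrix()
    d=M.T@(np.array(p)-s['tcp_pos'])*1000; y0=np.degrees(np.arctan2(M[1,0],M[0,0]))
    tw=0 if yaw is None else -((yaw-y0+180)%360-180)/5
    return d.round(1),round(tw,2),'yaw',round(y0,2),'z',M[:,2].round(4)
E
python3 - <<'E'
from h import *
print(go([.4437,-.179,.14],6.25))
E
```

```text
(array([-643. ,  478.1,   91.3]), np.float64(12.8), 'yaw', np.float64(70.24), 'z', array([-5.e-04, -1.e-03, -1.e+00]))
```

>>> {"name": "step_arm", "arguments": {
  "plan": "-643 478 91 12.8 60;-643 478 91 12.8 60;-643 478 91 12.8 60;-643 478 91 12.8 60;-643 478 91 12.8 60;-643 478 91 12.8 60;-643 478 91 12.8 60;-643 478 91 12.8 60;-643 478 91 12.8 60;-643 478 91 12.8 60;-643 478 91 12.8 60;-643 478 91 12.8 60;-643 478 91 12.8 60;-643 478 91 12.8 60;-643 478 91 12.8 60;-643 478 91 12.8 60;-643 478 91 12.8 60",
  "force": 50
}}

```text
time: 2.33
tcp_pos: [0.4439, -0.1775, 0.1407]
orientation: [0.998, 0.055, 0.0, 0.0]
ft_force: [-0.4, 0.2, 1.1]
grip_width: 0.0596
```

```bash
python3 - <<'E'
from h import *
c=cap('wrist'); np.save('w1.npy',c,allow_pickle=True); cv2.imwrite('pics/w1.png',cv2.resize(c['image'][:,:,::-1],None,fx=1.5,fy=1.5))
s=status.observe(); print(s['time'],s['tcp_pos'],s['grip_width'],go([.4437,-.179,.017],6.25))
for p in [(.4437,-.179,.055)]: print(proj(c,p))
E
```

```text
2.375 [ 0.44390556 -0.17761473  0.14064775] 0.06014283509062598 (array([ -0.4,   1.3, 123.6]), np.float64(0.02), 'yaw', np.float64(6.34), 'z', array([ 6.e-04, -3.e-04, -1.e+00]))
[257.7919728  201.36969822]
```

View pics/w1.png

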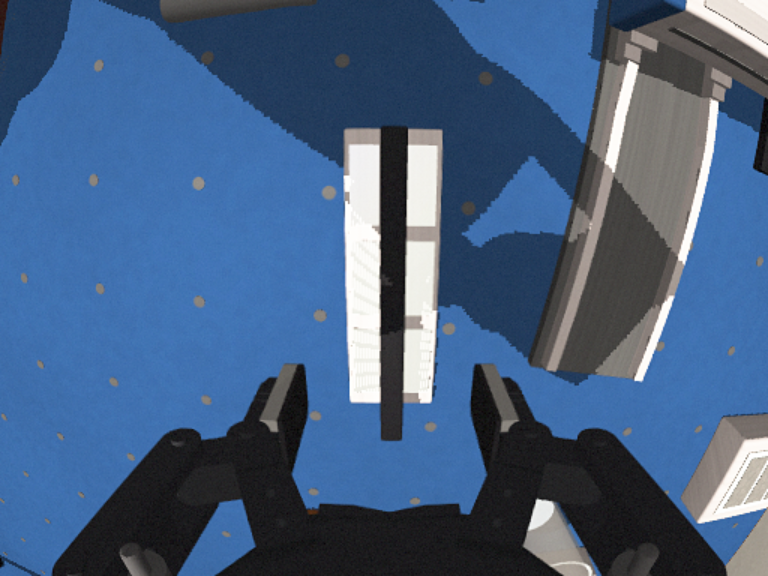

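```bash
python3 - <<'E'
from h import *
c=np.load('w1.npy',allow_pickle=True).item()
def P(x,y,z): return pt(c,(x+.5)/1.5-.5,(y+.5)/1.5-.5,z)
for n,q,z in (('rib',[(381,127),(407,127),(402,439),(381,439)],.055),('plate',[(345,144),(442,142),(431,403),(350,403)],.01)):
    q=np.array([P(x,y,z) for x,y in q]); m=q.mean(0); d=q[0]+q[1]-q[2]-q[3]
    print(n,q.round(4).tolist(),m.round(4),np.linalg.norm(d)/2,np.degrees(np.arctan2(d[1],d[0])))
# lane
for n,q,z in (('nearwall in',[(548,366),(638,66)],.022),('far in',[(634,380),(716,100)],.022)):
    print(n,[P(x,y,z).round(4).tolist() for x,y in q])
# finger mid check: tips at TCP height
s=status.observe(); print(proj(c,s['tcp_pos'])*1.5)
E
```

```text
rib [[0.4304, -0.0862, 0.055], [0.4434, -0.0847, 0.055], [0.4635, -0.2713, 0.055], [0.4502, -0.2728, 0.055]] [ 0.4469 -0.1788  0.055 ] 0.18765285574721255 96.09264534613935
plate [[0.409, -0.0974, 0.01], [0.4671, -0.0895, 0.01], [0.486, -0.2708, 0.01], [0.4271, -0.2774, 0.01]] [ 0.4473 -0.1838  0.01  ] 0.18158069007294256 95.85465448663123
nearwall in [[0.562, -0.2267, 0.022], [0.5857, -0.0162, 0.022]]
far in [[0.6393, -0.2347, 0.022], [0.6553, -0.0195, 0.022]]
[386.70693544 380.19703464]
```

>>> {"name": "step_arm", "arguments": {
  "plan": "2 1 60 0 45;2 1 115 0 45;2 1 124 0 45;2 1 124 0 45;2 1 124 0 5;2 1 124 0 5;2 1 124 0 5;2 1 124 0 5;2 1 124 0 5;2 1 124 0 5",
  "force": 60
}}

```text
time: 3.62
tcp_pos: [0.4478, -0.1804, 0.0188]
orientation: [0.999, 0.054, 0.002, 0.001]
ft_force: [-0.2, 0.3, 6.7]
grip_width: 0.0131
```

```bash
python3 - <<'E'
from h import *
s=status.observe(); print(s['time'],s['tcp_pos'],s['grip_width'],s['ft_force'],go([.4437,-.179,.017],6.25))
c=cap('wrist'); cv2.imwrite('pics/w2.png',cv2.resize(c['image'][:,:,::-1],None,fx=1.5,fy=1.5))
E
```

```text
3.625 [ 0.44782606 -0.18042097  0.01875971] 0.013091391045296134 [-0.22538655  0.26007692  6.73926875] (array([-4. , -1.9,  1.7]), np.float64(-0.0), 'yaw', np.float64(6.25), 'z', array([ 0.0039, -0.0023, -1.    ]))
```

View pics/w2.png

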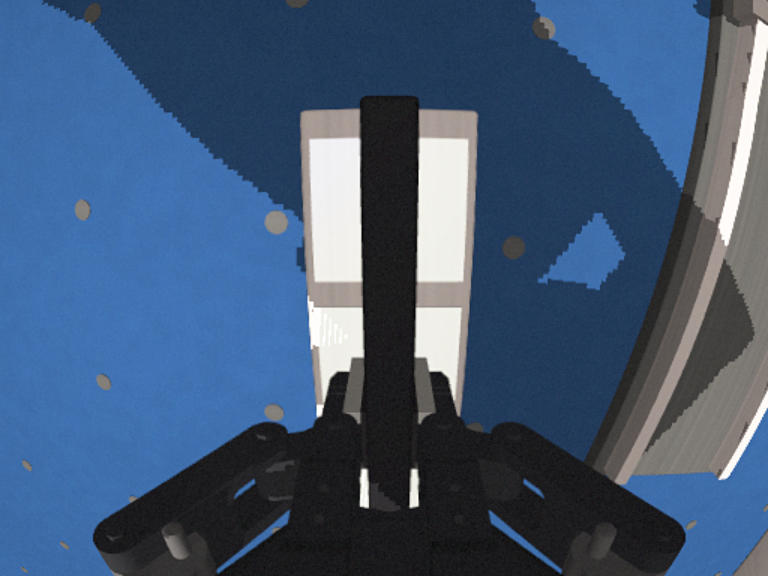

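```bash
python3 - <<'E'
from h import *
print(go([.448,-.180,.10],6.25),go([.6116,-.137,.10],-3.6))
E
```

```text
(array([  0.5,  -0.2, -81.3]), np.float64(-0.0), 'yaw', np.float64(6.25), 'z', array([ 0.0038, -0.0023, -1.    ])) (array([167.8, -25.1, -80.7]), np.float64(1.97), 'yaw', np.float64(6.25), 'z', array([ 0.0038, -0.0023, -1.    ]))
```

>>> {"name": "step_arm", "arguments": {
  "plan": "0 0 -10 0 5;0 0 -30 0 5;0 0 -60 0 5;0 0 -82 0 5;40 -6 -82 0.5 5;85 -13 -82 1 5;130 -19 -82 1.5 5;155 -23 -82 2 5;168 -25 -82 2 5;168 -25 -82 2 5;168 -25 -82 2 5"
}}

```text
time: 5.05
tcp_pos: [0.609, -0.1364, 0.0981]
orientation: [0.999, -0.033, -0.001, -0.0]
ft_force: [0.3, 1.0, -3.1]
grip_width: 0.0131
```

```bash
python3 - <<'E'
from h import *
s=status.observe(); print(s['time'],s['tcp_pos'],s['grip_width'],s['ft_force'],go([.6116,-.137,.1],-3.6))
c=cap('wrist'); np.save('w3.npy',c,allow_pickle=True);cv2.imwrite('pics/w3.png',cv2.resize(c['image'][:,:,::-1],None,fx=1.5,fy=1.5))
c=cap('top');np.save('t3.npy',c,allow_pickle=True); crop(c,'t3.png',230,100,360,220,6)
E
```

```text
5.05 [ 0.60903952 -0.13640809  0.09811817] 0.013149451115284807 [ 0.33074306  0.97533631 -3.06684877] (array([ 2.6,  0.4, -1.9]), np.float64(-0.03), 'yaw', np.float64(-3.75), 'z', array([-1.2e-03,  2.0e-04, -1.0e+00]))
```

View pics/w3.png

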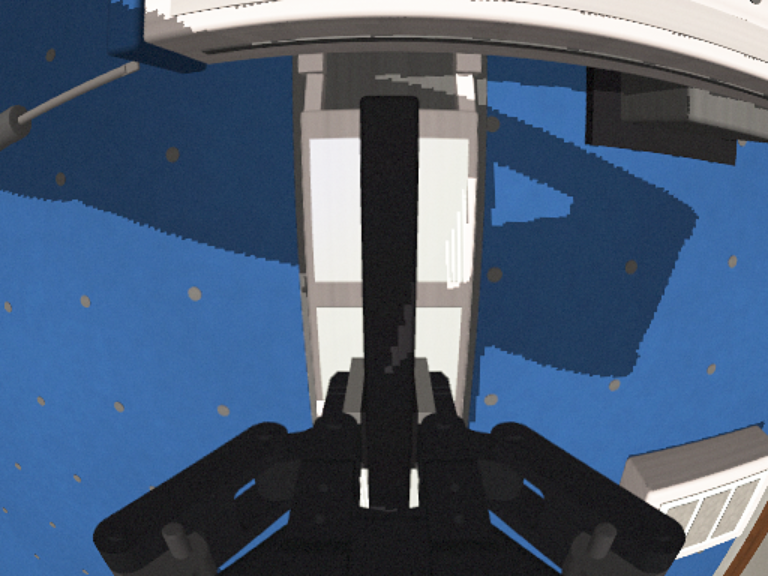

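View pics/t3.png

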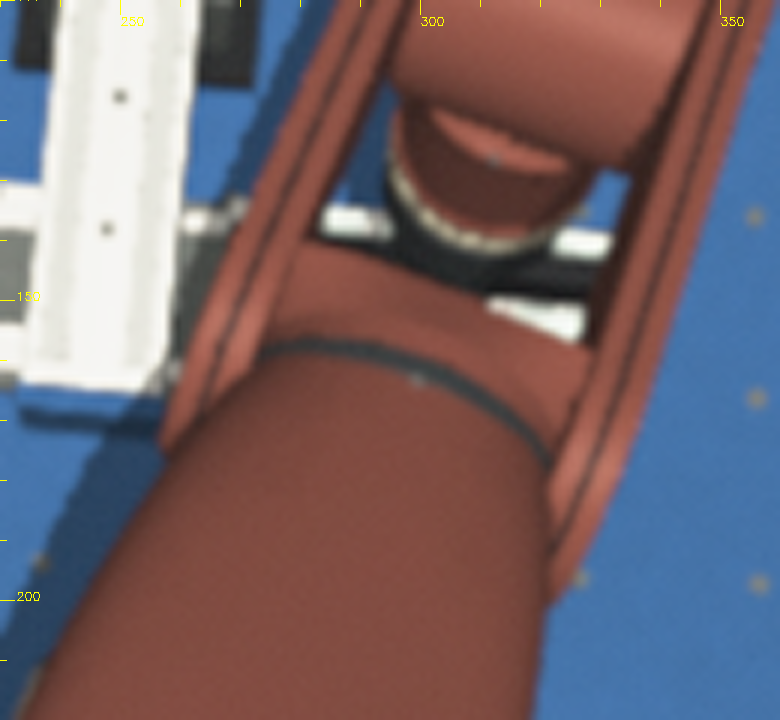

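```bash
python3 - <<'E'
from h import *
c=np.load('w3.npy',allow_pickle=True).item(); crop(c,'w3z.png',180,25,345,145,4.8)
E
```

```text
(no output)
```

View pics/w3z.png

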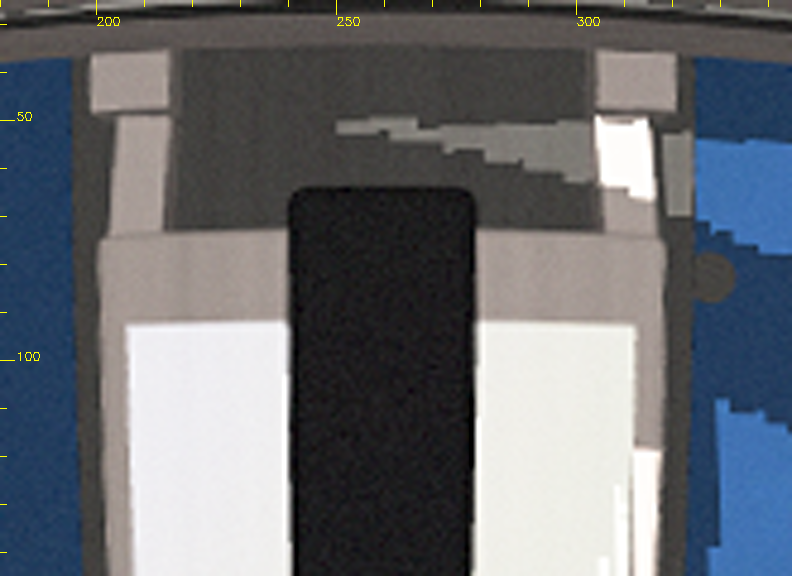

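```bash
python3 - <<'E'
from h import *
c=np.load('w3.npy',allow_pickle=True).item()
def P(x,y,z): return pt(c,180+(x+.5)/4.8-.5,25+(y+.5)/4.8-.5,z)
for n,x,y,z in [('lipL in',170,108,.029),('lipL out',90,111,.029),('lipR in',598,108,.029),('lipR out',676,111,.029),
 ('lipL in2',170,52,.029),('lipR in2',597,52,.029),('wallL out',108,235,.022),('wallR out',657,235,.022),('wallL in',164,232,.022),('wallR in',603,232,.022),
 ('ribL',291,190,.098-.019+.055+.0),('ribR',475,190,.134),('plateL',103,240,.089),('plateR',664,240,.089)]:
    print(n,P(x,y,z).round(4))
s=status.observe();print(s['tcp_pos'])
E
```

```text
lipL in [ 0.5865 -0.0152  0.029 ]
lipL out [ 0.5746 -0.0142  0.029 ]
lipR in [ 0.6487 -0.0192  0.029 ]
lipR out [ 0.6603 -0.0198  0.029 ]
lipL in2 [ 0.5871 -0.0065  0.029 ]
lipR in2 [ 0.6492 -0.0106  0.029 ]
wallL out [ 0.5747 -0.0328  0.022 ]
wallR out [ 0.6577 -0.0382  0.022 ]
wallL in [ 0.5833 -0.0333  0.022 ]
wallR in [ 0.6494 -0.0376  0.022 ]
ribL [ 0.6093 -0.0404  0.134 ]
ribR [ 0.6228 -0.0413  0.134 ]
plateL [ 0.5866 -0.039   0.089 ]
plateR [ 0.6455 -0.0429  0.089 ]
[ 0.60916884 -0.13653252  0.09825774]
```

>>> {"name": "step_arm", "arguments": {
  "plan": "0 0 20 0 5;0 0 45 0 5;0 0 58 0 5;0 0 65 0 5;0 0 69 0 5;0 0 71 0 5;0 0 71 0 5;0 0 71 0 35;0 0 70 0 35;0 0 69 0 35;0 0 68 0 35;0 40 67 0 35;0 82 66 0 35;0 82 66 0 35;0 82 66 0 35"
}}

```text
time: 7.02
tcp_pos: [0.6046, -0.2176, 0.0321]
orientation: [0.999, -0.033, -0.0, -0.0]
ft_force: [-0.1, 0.1, 0.1]
grip_width: 0.0351
```

```bash
python3 - <<'E'
from h import *
s=status.observe(); print(s['time'],s['tcp_pos'],s['grip_width'],s['ft_force'],go([.6116,-.137,.1],-3.6))
c=cap('wrist'); np.save('w4.npy',c,allow_pickle=True);cv2.imwrite('pics/w4.png',cv2.resize(c['image'][:,:,::-1],None,fx=1.5,fy=1.5))
E
```

```text
7.025 [ 0.60456089 -0.21764502  0.03205744] 0.03513990431489009 [-0.07382464  0.11827195  0.11611206] (array([  1.7, -81. , -67.9]), np.float64(-0.04), 'yaw', np.float64(-3.79), 'z', array([-4.e-04,  7.e-04, -1.e+00]))
```

View pics/w4.png

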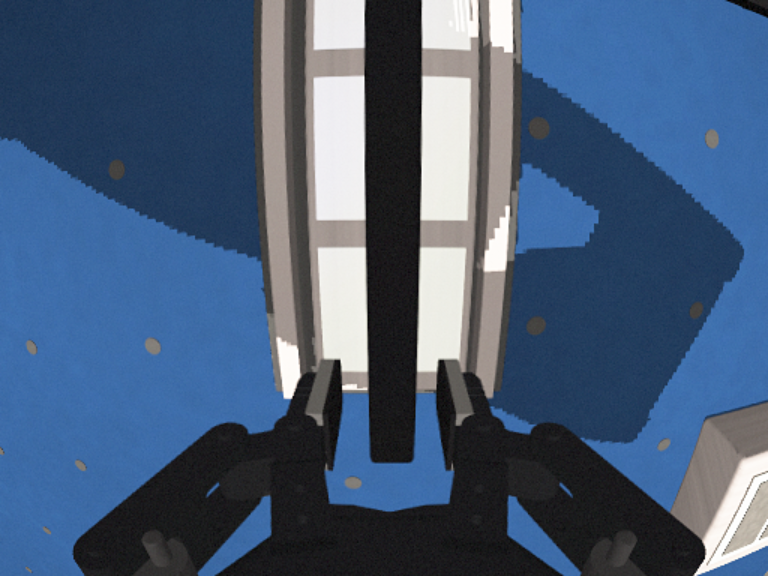

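>>> {"name": "step_arm", "arguments": {
  "plan": "0 0 0 0 5;0 0 0 0 5;0 0 0 0 5;0 0 0 0 5;0 -8 0 0 5;0 -16 0 0 5;0 -26 0 0 5;0 -36 0 0 5;0 -48 0 0 5;0 -60 0 0 5;0 -72 0 0 5;0 -84 0 0 5;0 -96 0 0 5;0 -106 0 0 5;0 -106 0 0 5",
  "force": 40
}}

```text
time: 8.95
tcp_pos: [0.6118, -0.1111, 0.0323]
orientation: [0.999, -0.032, -0.0, -0.0]
ft_force: [0.4, 0.9, -1.8]
grip_width: 0.0138
```

```bash
python3 - <<'E'
from h import *
s=status.observe(); print(s['time'],s['tcp_pos'],s['grip_width'],s['ft_force'],s['ft_torque'])
c=cap('wrist'); np.save('w5.npy',c,allow_pickle=True);cv2.imwrite('pics/w5.png',cv2.resize(c['image'][:,:,::-1],None,fx=1.5,fy=1.5))
c=cap('scene'); np.save('s5.npy',c,allow_pickle=True);crop(c,'s5.png',190,150,370,300,4)
E
```

```text
8.95 [ 0.61176228 -0.1110823   0.03225236] 0.013847460551632192 [ 0.38901059  0.91581508 -1.83033283] [ 0.10853946 -0.05934728  0.0415199 ]
```

View pics/w5.png

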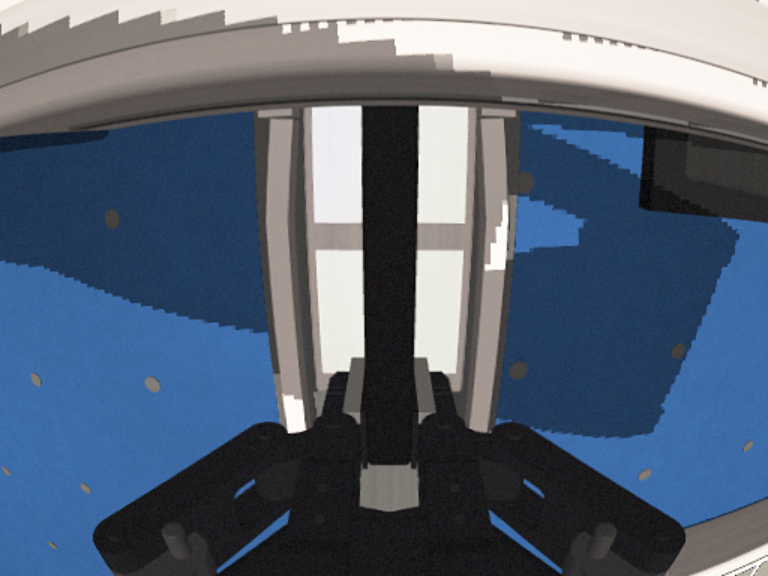

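View pics/s5.png

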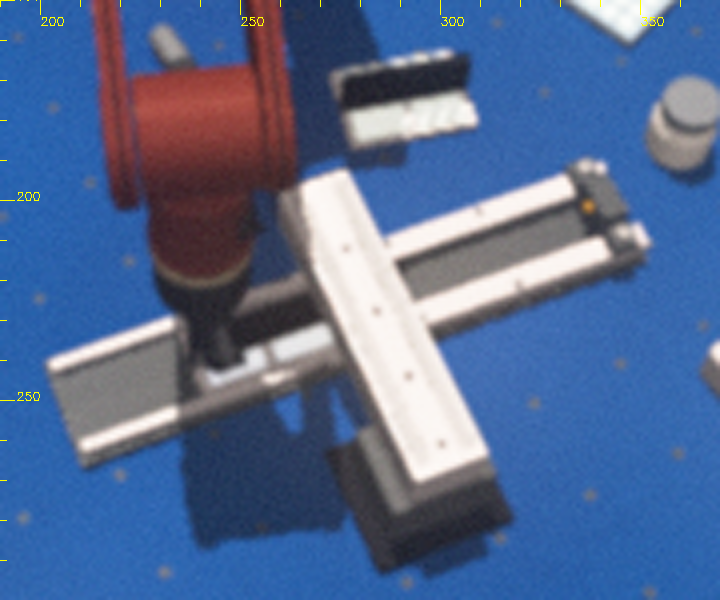

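>>> {"name": "step_arm", "arguments": {
  "plan": "0 -10 0 0 5;0 -20 0 0 5;0 -30 0 0 5;0 -38 0 0 5;0 -41 0 0 5;0 -41 0 0 5;0 -41 0 0 35;0 -41 0 0 35;0 -41 0 0 35;0 -41 0 0 35;0 -41 0 0 35;0 -41 0 0 35;0 -41 -40 0 35;0 -41 -90 0 35;0 -41 -140 0 35;0 -41 -140 0 35"
}}

```text
time: 11.05
tcp_pos: [0.6179, -0.0721, 0.1784]
orientation: [0.999, -0.033, 0.005, 0.001]
ft_force: [0.4, 0.3, -0.1]
grip_width: 0.0352
```

```bash
python3 - <<'E'
from h import *
s=status.observe(); print(s['time'],s['tcp_pos'],s['grip_width'],s['ft_force'],s['ft_torque'])
print(go([.6195+.083*.0645,.0128+.083,.17],-3.7))
c=cap('scene'); np.save('s6.npy',c,allow_pickle=True);crop(c,'s6.png',190,150,370,300,4)
E
```

```text
11.05 [ 0.61788455 -0.07209248  0.17842272] 0.03520643877201596 [ 0.44226076  0.26997108 -0.11576473] [-0.00656239  0.00922906 -0.00788773]
(array([  -4.1, -168. ,    8.1]), np.float64(-0.01), 'yaw', np.float64(-3.75), 'z', array([ 0.0101, -0.0025, -0.9999]))
```

View pics/s6.png

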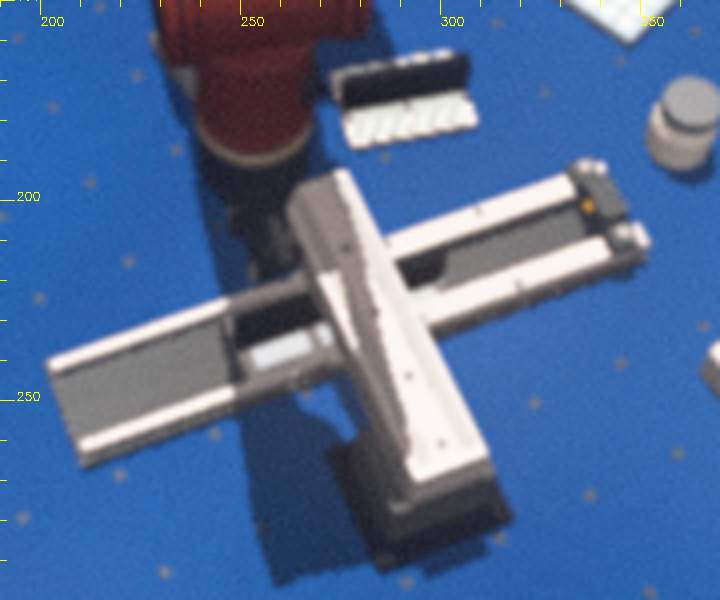

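>>> {"name": "step_arm", "arguments": {
  "plan": "0 -40 0 0 35;0 -90 0 0 35;0 -140 0 0 35;0 -168 0 0 35;0 -168 0 0 35;0 -168 0 0 35;0 -168 0 0 35"
}}

```text
time: 11.98
tcp_pos: [0.6252, 0.0951, 0.1717]
orientation: [0.999, -0.033, -0.0, 0.0]
ft_force: [0.6, 0.2, 0.7]
grip_width: 0.035
```

```bash
python3 - <<'E'
from h import *
s=status.observe(); print(s['time'],s['tcp_pos'],s['grip_width'],s['ft_force'],s['ft_torque'])
print(go([.6195+.083*.0645,.0128+.083,.038],-3.7))
c=cap('wrist'); np.save('w7.npy',c,allow_pickle=True);cv2.imwrite('pics/w7.png',cv2.resize(c['image'][:,:,::-1],None,fx=1.5,fy=1.5))
print(proj(c,s['tcp_pos'])*1.5)
c=cap('scene'); np.save('s7.npy',c,allow_pickle=True);crop(c,'s7.png',190,150,370,300,4)
E
```

```text
11.975 [0.62517411 0.09505307 0.17165941] 0.03497780302884065 [0.59913975 0.18365524 0.65893195] [-0.0105232   0.05074628 -0.01480773]
(array([ -0.2,  -0.8, 133.7]), np.float64(-0.03), 'yaw', np.float64(-3.84), 'z', array([-1.e-03, -3.e-04, -1.e+00]))
[386.9255265  380.06049483]
```

View pics/w7.png

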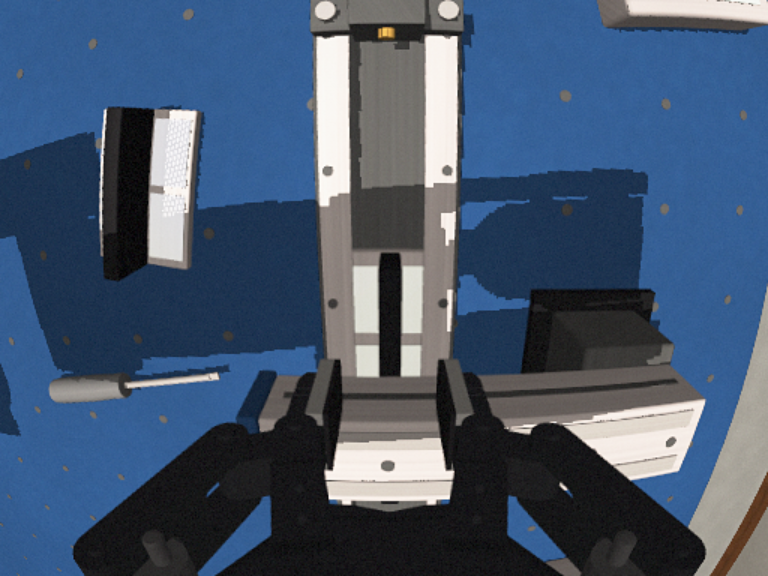

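View pics/s7.png

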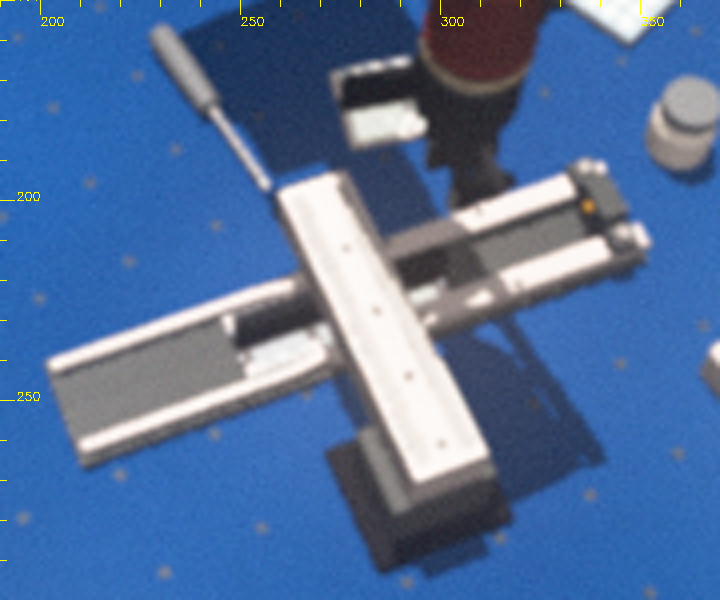

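```bash
python3 - <<'E'
from h import *
c=np.load('w7.npy',allow_pickle=True).item()
O=np.array([.6195,.0128]);t=.0645
def D(x,y,z):
    p=pt(c,(x+.5)/1.5-.5,(y+.5)/1.5-.5,z)[:2]-O
    return np.round([p@[np.cos(t),-np.sin(t)],p@[np.sin(t),np.cos(t)]],4)
for n,x,y,z in [('ribend',389,253,.065),('rib base x',389,375,.065),('plateL',354,251,.02),('plateR',426,251,.02),('plunger tip',387,39,.044),('blockface top?',387,28,.06),('lipL in',351,200,.029),('lipR in',425,200,.029),('lipL in top',350,50,.029),('lipR in top',426,50,.029),('beam bottom',390,377,.127),('beam at .075',300,378,.075),('lip out L',314,100,.029),('lip out R',462,100,.029)]: print(n,D(x,y,z))
E
```

```text
ribend [0.0009 0.1035]
rib base x [0.0008 0.023 ]
plateL [-0.023   0.0934]
plateR [0.0261 0.0934]
plunger tip [-0.      0.2306]
blockface top? [1.000e-04 2.335e-01]
lipL in [-0.0235  0.1297]
lipR in [0.0241 0.1296]
lipL in top [-0.0232  0.2271]
lipR in top [0.0242 0.2269]
beam bottom [0.0014 0.0578]
beam at .075 [-0.0552  0.0259]
lip out L [-0.0462  0.1951]
lip out R [0.047  0.1948]
```

>>> {"name": "step_arm", "arguments": {
  "plan": "0 0 40 0 35;0 0 85 0 35;0 0 115 0 35;0 0 130 0 35;0 0 137 0 35;0 0 137 0 35;0 0 137 0 5;0 0 137 0 5;0 0 137 0 5;0 0 137 0 5;0 0 137 0 5",
  "force": 35
}}

```text
time: 13.45
tcp_pos: [0.6263, 0.0963, 0.0369]
orientation: [0.999, -0.033, 0.001, -0.0]
ft_force: [-2.1, -0.8, 5.9]
grip_width: 0.0132
```

```bash
python3 - <<'E'
from h import *
s=status.observe(); print(s['time'],s['tcp_pos'],s['grip_width'],s['ft_force'],s['ft_torque'])
c=cap('wrist'); np.save('w8.npy',c,allow_pickle=True);cv2.imwrite('pics/w8.png',cv2.resize(c['image'][:,:,::-1],None,fx=1.5,fy=1.5))
E
```

```text
13.45 [0.62626018 0.09632862 0.03687976] 0.01323237582946828 [-2.09578432 -0.76582299  5.93715133] [-0.03755387  0.36293018 -0.03347836]
```

View pics/w8.png

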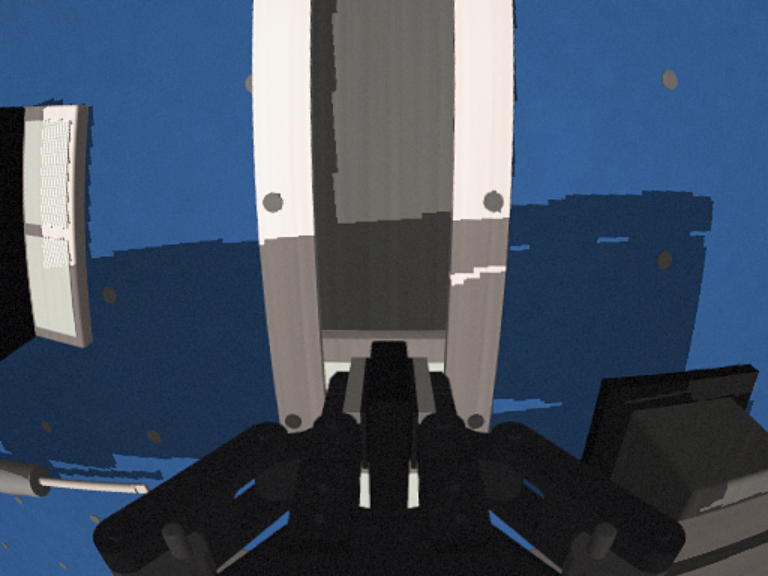

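>>> {"name": "step_arm", "arguments": {
  "plan": "0 0 -2 0 5;0 -5 -2 0 5;0 -12 -2 0 5;0 -22 -2 0 5;0 -34 -2 0 5;0 -46 -2 0 5;0 -58 -2 0 5;0 -70 -2 0 5;0 -82 -2 0 5;0 -94 -2 0 5;0 -104 -2 0 5;0 -112 -2 0 5;0 -117 -2 0 5;0 -120 -2 0 5;0 -120 -2 0 5"
}}

```text
time: 15.38
tcp_pos: [0.6333, 0.2162, 0.0373]
orientation: [0.999, -0.033, 0.0, -0.0]
ft_force: [0.3, 0.1, -2.1]
grip_width: 0.0131
```

```bash
python3 - <<'E'
from h import *
s=status.observe(); print(s['time'],s['tcp_pos'],s['grip_width'],s['ft_force'],s['ft_torque'])
c=cap('wrist'); np.save('w9.npy',c,allow_pickle=True);cv2.imwrite('pics/w9.png',cv2.resize(c['image'][:,:,::-1],None,fx=1.5,fy=1.5))
c=cap('scene'); np.save('s9.npy',c,allow_pickle=True);crop(c,'s9.png',190,150,370,300,4)
E
```

```text
15.375 [0.63331815 0.21617261 0.03733078] 0.013147419124884353 [ 0.26384928  0.07346274 -2.07374327] [ 0.19841835 -0.02234862  0.01343887]
```

View pics/w9.png

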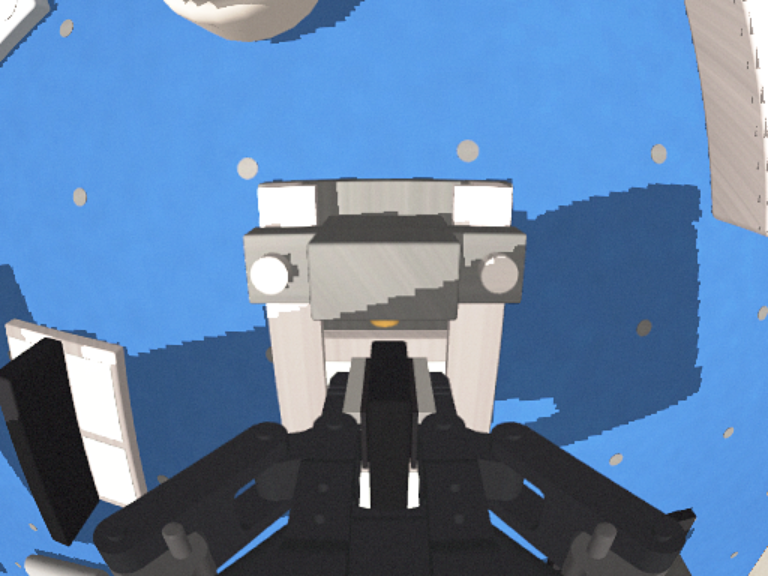

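View pics/s9.png

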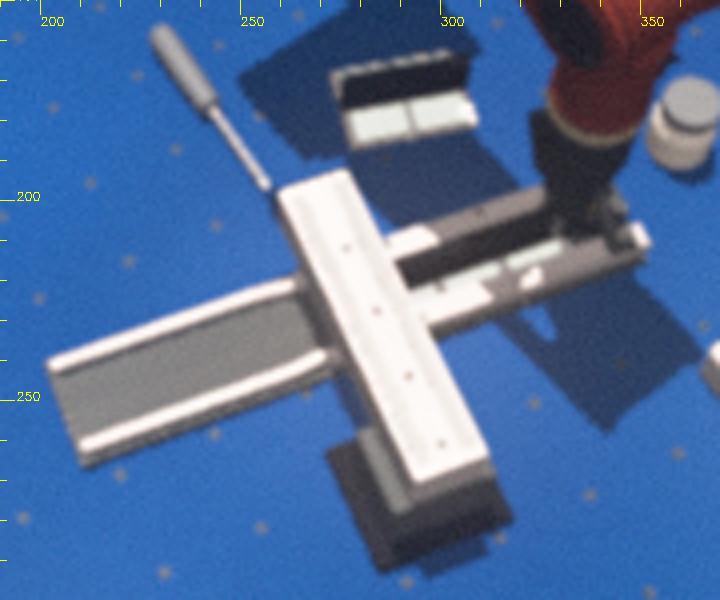

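Contact with the stop would bring the 22 mm pads, gripped about 10 mm behind the leading end, up against the block. I'll shift the grip 45 mm back before the final approach.

>>> {"name": "step_arm", "arguments": {
  "plan": "0 0 0 0 35;0 0 0 0 35;0 0 0 0 35;0 15 0 0 35;0 35 0 0 35;0 45 0 0 35;0 45 0 0 35;0 45 0 0 5;0 45 0 0 5;0 45 0 0 5;0 45 0 0 5;0 45 -2 0 5;0 45 -2 0 5",
  "force": 35
}}

```text
time: 17.1
tcp_pos: [0.6298, 0.1713, 0.0388]
orientation: [0.999, -0.033, -0.001, 0.0]
ft_force: [-0.1, 0.4, -2.9]
grip_width: 0.0137
```

```bash
python3 - <<'E'
from h import *
s=status.observe(); print(s['time'],s['tcp_pos'],s['grip_width'],s['ft_force'],s['ft_torque'])
c=cap('wrist'); np.save('w10.npy',c,allow_pickle=True);cv2.imwrite('pics/w10.png',cv2.resize(c['image'][:,:,::-1],None,fx=1.5,fy=1.5)); crop(c,'w10z.png',190,80,330,190,5)
E
```

```text
17.1 [0.62981729 0.17127183 0.03876892] 0.013710349801555968 [-0.12482216  0.39994606 -2.91735697] [ 0.09594198 -0.02813105 -0.00449258]
```

View pics/w10.png

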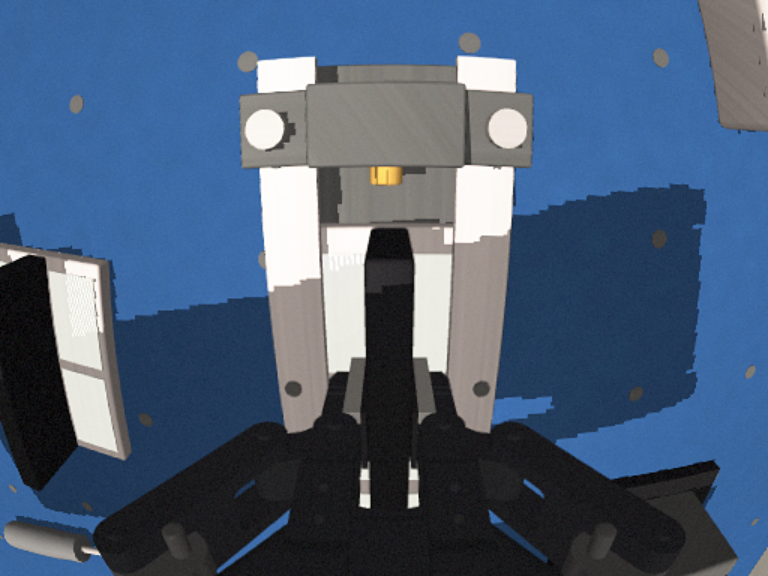

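View pics/w10z.png

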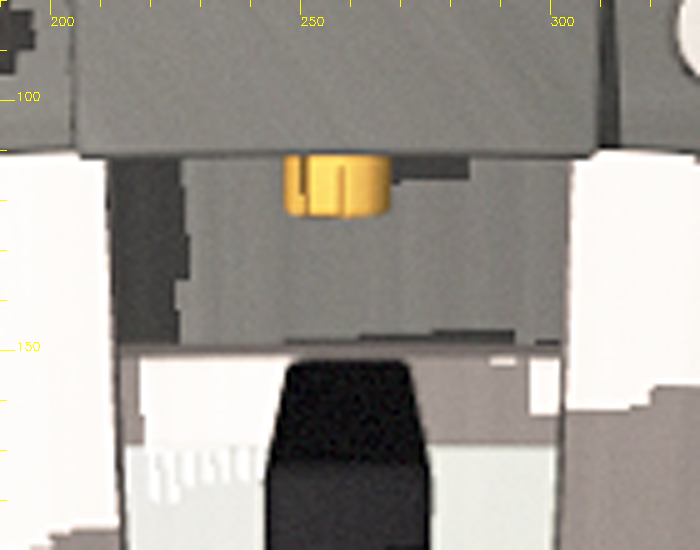

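```bash
python3 - <<'E'
from h import *
c=np.load('w10.npy',allow_pickle=True).item()
O=np.array([.6195,.0128]);t=.0645
def D(x,y,z):
    p=pt(c,190+(x+.5)/5-.5,80+(y+.5)/5-.5,z)[:2]-O
    return np.round([p@[np.cos(t),-np.sin(t)],p@[np.sin(t),np.cos(t)]],4)
for n,x,y,z in [('tip',337,215,.044),('tip low',337,217,.039),('face bottom? at z.06',337,157,.06),('plate end top',337,354,.02),('plate bottom',337,346,.012),('ribtop',340,462,.065),('rib base',340,362,.02),('ribL',267,462,.065),('ribR',428,462,.065),('lipL',107,250,.029),('lipR',568,250,.029)]: print(n,D(x,y,z))
E
```

```text
tip [-2.000e-04  2.305e-01]
tip low [-0.0003  0.2298]
face bottom? at z.06 [-1.000e-04  2.368e-01]
plate end top [-0.0005  0.2127]
plate bottom [-0.0005  0.2121]
ribtop [2.000e-04 2.124e-01]
rib base [-1.000e-04  2.118e-01]
ribL [-0.0058  0.2124]
ribR [0.0073 0.2124]
lipL [-0.0242  0.2257]
lipR [0.0235 0.2256]
```

>>> {"name": "step_arm", "arguments": {
  "plan": "0 -3 0 0 5;0 -7 0 0 5;0 -11 0 0 5;0 -13 0 0 5;0 -14.5 0 0 5;0 -15.7 0 0 5;0 -17 0 0 5;0 -18 0 0 5;0 -19 0 0 5;0 -20 0 0 5;0 -21 0 0 5;0 -22 0 0 5;0 -22 0 0 5;0 -22 0 0 5"
}}

```text
time: 18.9
tcp_pos: [0.6318, 0.1931, 0.0393]
orientation: [0.999, -0.033, 0.0, 0.0]
ft_force: [-0.7, -1.1, -2.2]
grip_width: 0.0135
```

```bash
python3 - <<'E'
from h import *
s=status.observe(); print(s['time'],s['tcp_pos'],s['grip_width'],s['ft_force'],s['ft_torque'])
c=cap('wrist'); np.save('w11.npy',c,allow_pickle=True); crop(c,'w11z.png',190,80,330,190,5)
E
```

```text
18.9 [0.63178525 0.19311391 0.03930351] 0.013483730832432853 [-0.68357886 -1.0764719  -2.18393066] [ 0.05025534 -0.03488572 -0.02662004]
```

View pics/w11z.png

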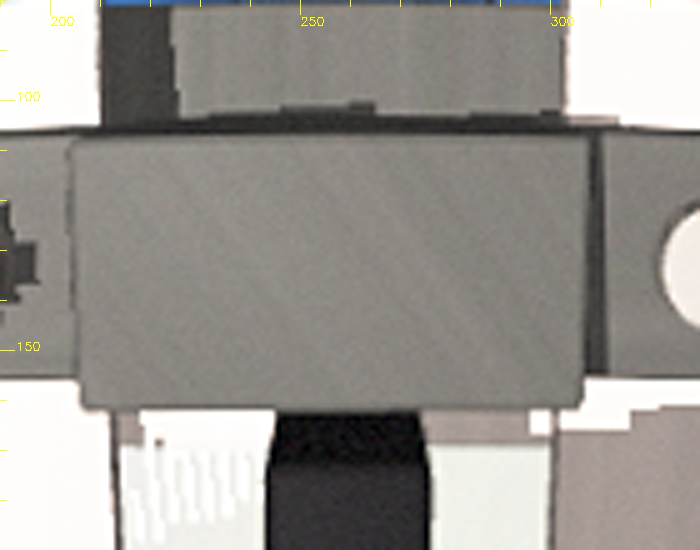

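>>> {"name": "step_arm", "arguments": {
  "plan": "0 -0.7 0 0 5;0 -1.4 0 0 5;0 -2.1 0 0 5;0 -2.8 0 0 5;0 -3.5 0 0 5;0 -3.5 0 0 5"
}}

```text
time: 19.7
tcp_pos: [0.632, 0.1952, 0.0394]
orientation: [0.999, -0.033, -0.0, 0.001]
ft_force: [-0.6, -7.0, -1.3]
grip_width: 0.014
```

>>> {"name": "step_arm", "arguments": {
  "plan": "0 -0.7 0 0 5;0 -1.4 0 0 5;0 -1.4 0 0 5"
}}

```text
time: 20.08
tcp_pos: [0.632, 0.1952, 0.0394]
orientation: [0.999, -0.033, -0.001, 0.002]
ft_force: [-1.9, -11.0, -0.2]
grip_width: 0.0134
```

```bash
python3 - <<'E'
from h import *
s=status.observe(); print(s['time'],s['tcp_pos'],s['grip_width'],s['ft_force'],s['ft_torque'])
c=cap('wrist'); np.save('w12.npy',c,allow_pickle=True); crop(c,'w12z.png',190,80,330,190,5)
c=cap('scene'); crop(c,'s12.png',270,170,370,245,7)
E
```

```text
20.075 [0.63196018 0.19521234 0.03938842] 0.01336315327213044 [ -1.93153602 -11.00585359  -0.24379118] [-1.57817789  0.26650264  0.14205108]
```

View pics/w12z.png

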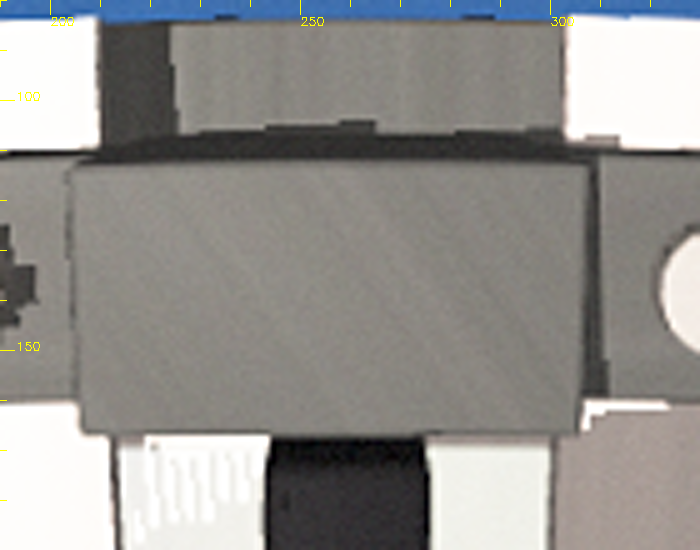

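View pics/s12.png

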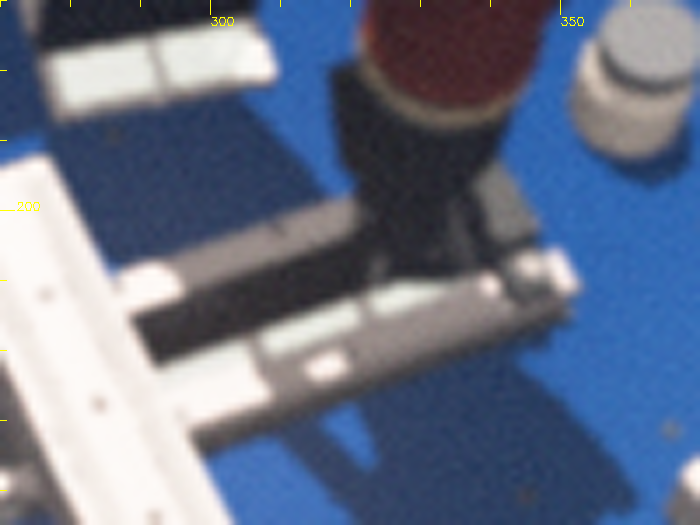

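>>> {"name": "step_arm", "arguments": {
  "plan": "0 0 0 0 35;0 0 0 0 35;0 0 0 0 35;0 0 0 0 35;0 2 -10 0 35;0 2 -35 0 35;0 2 -75 0 35;0 2 -120 0 35;0 2 -150 0 35;0 2 -150 0 35;0 2 -150 0 35"
}}

```text
time: 21.55
tcp_pos: [0.6315, 0.1959, 0.1886]
orientation: [0.999, -0.033, -0.0, 0.0]
ft_force: [-0.5, -0.2, 0.2]
grip_width: 0.035
```

```bash
python3 - <<'E'
from h import *
s=status.observe(); print(s['time'],s['tcp_pos'],s['grip_width'],s['ft_force'],s['ft_torque'])
c=cap('wrist'); np.save('w13.npy',c,allow_pickle=True); crop(c,'w13z.png',190,40,330,150,5)
c=cap('scene'); crop(c,'s13.png',190,150,370,300,4)
E
```

```text
21.55 [0.63146024 0.19587575 0.18859836] 0.03500519015399355 [-0.49533573 -0.23472449  0.18532186] [-0.00601181  0.02001145  0.03031696]
```

View pics/w13z.png

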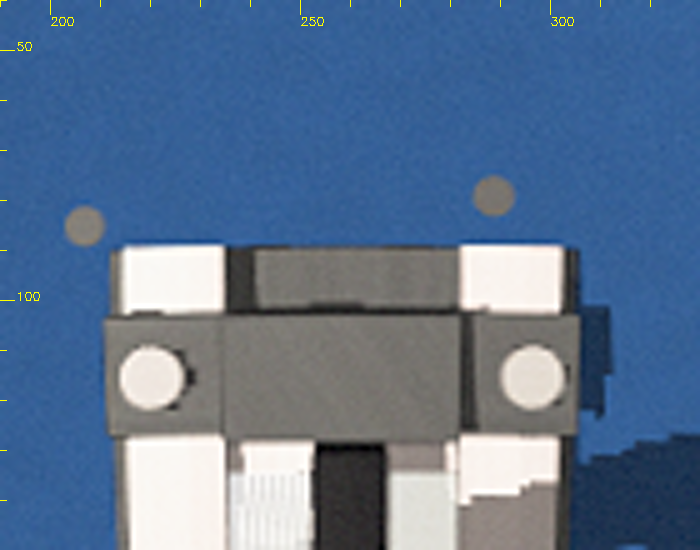

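View pics/s13.png

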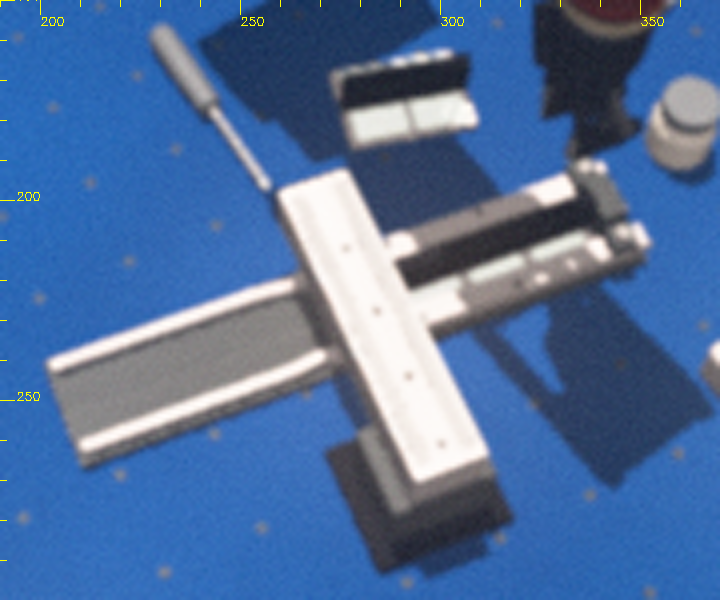

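>>> {"name": "step_arm", "arguments": {
  "plan": "0 20 0 0 35;0 45 0 0 35;0 70 0 0 35;0 80 0 0 35;0 80 0 0 35;0 80 0 0 35"
}}

```text
time: 22.4
tcp_pos: [0.6267, 0.1166, 0.1892]
orientation: [0.999, -0.033, -0.0, -0.0]
ft_force: [0.3, 0.4, 1.0]
grip_width: 0.0352
```

```bash
python3 - <<'E'
from h import *
c=cap('wrist'); np.save('w14.npy',c,allow_pickle=True); crop(c,'w14z.png',190,0,330,110,5)
O=np.array([.6195,.0128]);t=.0645
for d in (.2245,.2305,.2365):
  p=O+d*np.array([np.sin(t),np.cos(t)]); print(d,[proj(c,[*p,z]).round(1).tolist() for z in (.02,.044,.065)])
E
```

```text
0.2245 [[258.1, 60.5], [258.0, 57.7], [257.9, 54.9]]
0.2305 [[258.1, 54.8], [258.0, 51.6], [257.9, 48.3]]
0.2365 [[258.1, 49.2], [258.0, 45.6], [257.9, 41.8]]
```

View pics/w14z.png

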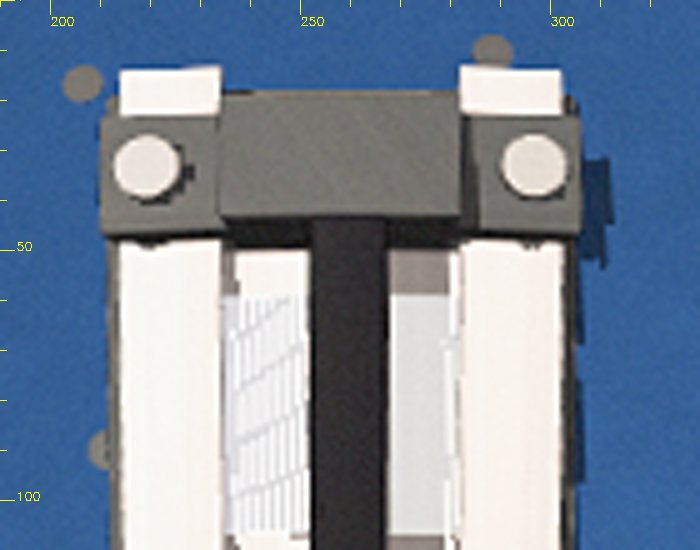

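```bash
python3 - <<'E'
from h import *
print(r.sign_off()); s=status.observe(); print(s['time'],s['ft_force'])
E
```

```text
the job is handed in; nothing more can be done
None
the job is handed in; nothing more can be done
```

I put the carrier in the lane, fed it under the beam, let go, and took it again on the far side. I then drew it slowly up to the stop, let go and handed in after about 22 s of the 72 s. The sign-off gives no verdict.

**Under the beam:** The carrier was released at about dock y = -2 mm and within about 1 mm of the lane's middle. Both ends showed clear of the beam.

**At the stop:** I regripped 45 mm further back so the fingers would not hit the block, then closed the last few millimetres at about 6–8 mm/s. The tool stopped 24 mm on, which matches the gap measured to the block face. It did not move further while the push force rose from 7 to 11 N.

**Last picture after letting go:** The plate end is at about 236 mm against a face at about 237 mm. No brass or gap shows, and the wrist force is near zero. I inferred that the plunger is in from this, because its travel cannot be read directly.

**Bystanders:** I only judged these by eye. None of those in the later pictures looked moved, but the bottle and beaker were not checked again after the start.

**Disagreement:** The top and wrist cameras differed by about 3 mm in x on the carrier. I trusted the wrist camera, and the grasp agreed with it. A last status reading after the sign-off was refused.

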